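# Build the sieve stack on the shaker

## Task

Build the sieve stack on the shaker, one part at a time from the bottom up: set the collecting pan in the shaker's collar, then the fine sieve on the pan, the coarse sieve on the fine one, and the lid on top, each one fully home and level in the part below. Leave the balance alone, and do not knock over or push about the jar, beaker and vial.

Things in the scene. Friction and masses are not known exactly. Their poses are not given: they have to be found in the camera images.
- pan: Collecting pan: steel cup with plain closed floor, no mesh; 62 mm outside diameter, 3 mm wall, rim 44 mm above the origin. Foot: 8 mm high, tapering from 52 mm down to 42 mm diameter; it drops into the 56 mm mouth below until the 62 mm part rests on that rim. Origin: centre of the foot's underside, z up, same all round. Upright on the bench; 130 g.
- fine: Fine sieve: low steel ring, brass-coloured close mesh; 62 mm outside diameter, 3 mm wall, rim 32 mm above the origin. Foot: 8 mm high, tapering from 52 mm down to 42 mm diameter; it drops into the 56 mm mouth below until the 62 mm part rests on that rim. Origin: centre of the foot's underside, z up, same all round. Seated: 36 mm above the pan's origin. 100 g.
- coarse: Coarse sieve: steel ring, wide grid of pale bars, dark gaps; 62 mm outside diameter, 3 mm wall, rim 42 mm above the origin. Foot: 8 mm high, tapering from 52 mm down to 42 mm diameter; it drops into the 56 mm mouth below until the 62 mm part rests on that rim. Origin: centre of the foot's underside, z up, same all round. Seated: 24 mm above the fine sieve's origin. 120 g.
- lid: Lid: steel disc, 62 mm diameter, top 13 mm above the origin; black upright knob 24 mm in diameter from there up to 39 mm. Foot: 8 mm high, tapering from 52 mm down to 42 mm diameter; it drops into the 56 mm mouth below until the 62 mm part rests on that rim. Origin: centre of the foot's underside, z up, same all round. Seated: 34 mm above the coarse sieve's origin. 100 g.
- shaker: Sieve shaker, fixed, left or right on the bench: grey box 160 x 150 mm, top at 50 mm; round platform of 124 mm diameter up to 58 mm; in its middle a steel collar, 70 mm outside, 56 mm inside diameter, rim 70 mm above the bench. Origin: at bench height straight below the collar's centre, z up, panel on -x. Seated in it, the pan's origin is 62 mm above this origin.
- balance: Weighing balance, fixed, to be left alone: white box 170 x 150 mm (x, y), flat round weighing plate without a collar, top 48 mm above the bench. Origin: centre of the underside. Stands on the side where the shaker is not.
- jar: Bystander: small loose jar, 36 mm diameter, 48 mm high, blue cap; origin at the centre of its underside.
- beaker: Bystander: small loose glass beaker, 40 mm diameter at the rim, 50 mm high; origin at the centre of its underside.
- vial: Bystander: small loose amber vial, 24 mm diameter, 44 mm high, white cap; origin at the centre of its underside.
Not all that is in view belongs to the job. Leave any red look-alike of the lid alone.

How it is judged:
By the outcome, as a careful person would: the job done as asked, in the order asked, and still so for the second after the job is handed in, with the robot touching nothing.
It also fails if it takes over 120 s, if anything falls off the work surface, if the arm or the gripper's body presses on something with over 40 N, if the wrist force passes 120 N, or if a joint passes its speed limit or range.

## Robot

A 7-joint arm with a two-finger parallel gripper is mounted at the origin on the work surface. World frame = base frame: x ahead of the robot, y to its left, z up, the work surface at z = 0. Lengths are in m, angles in rad, forces in N, time in s.
With the tool pointing down it reaches from about 0.4 to 0.85 m from the base axis. Payload 4.5 kg.
Tool frame: the origin (TCP) lies at the very end of the fingers, on their centre line; the grasp point (between the pads) lies 19 mm behind it; z points along the fingers, y is the line along which they close (so a half turn about z gives the same grasp; the last joint's range is limited). The gripper opens to 88 mm and grips with 3 to 60 N. Pads are 18 mm wide; open, the fingers measure 123 mm over their backs; the gripper's body (75 mm by 187 mm) begins 45 mm behind the grasp point.
Start: joints at [1.25, 0.689, -0.195, 1.565, 0.157, 0.902, -0.215], TCP at [0.217, -0.586, 0.239] pointing down, gripper open.
Joint ranges: [-3.01, 3.01], [-0.46, 2.08], [-1.47, 1.51], [0.13, 2.56], [-1, 4.14], [0.04, 2.09], [-2.66, 2.66]. Speed limits (rad/s): [2.57, 2.57, 3.14, 3.14, 3.14, 3.14, 3.14].

## Interface

Orientations are given as a unit quaternion [x, y, z, w].
In Python, from bench import r gives the robot as it stands.
- The arm moves only by the tool carry_out, never from a script. Its argument "steps" is one flat list of numbers, 7 for each row, row after row: the shift along the tool's x, y, z scaled (see below), then the turn, a rotation vector about the tool's x, y, z scaled (see below), then the finger opening in mm, from 0 to 88.1. In form: [x, y, z, rx, ry, rz, gripper, x, y, z, rx, ry, rz, gripper, ...]. A call has 1 to 20 rows; each row is the pose to reach, as a shift and turn from the pose commanded when the call began, along the tool's axes at that moment; what a row does not reach only later rows make up. The controller multiplies each number of a shift by 30 cm and each number of a turn by 90 degrees. A row lasts 1/10 s, in which the tool goes at most 50 mm and 8.59 degrees, less where a joint would pass 70% of its speed; a pose out of reach is approached as far as the arm can. A call with a number of a shift or a turn outside -1 to 1 is refused whole. A call with a gripper value outside its range is refused whole. The fingers move at their own pace and stop on an object; the grip force is fixed at half the most. Time passes only in rows, so rows that repeat a pose let the fingers close. It gives the time, the measured TCP pose, the force, the opening and the grip force at its end, in the units of the state.
- r.get_obs(): the state, without advancing time (a new reading comes with each control period).
- r.get_image(name): name is "side" or "top" or "wrist"; returns a dict with "image" (420x560x3 uint8, red, green, blue), "camera_matrix" (3x3 intrinsics, pixels), "R" (3x3) and "t" (3): a world point X has camera coordinates R X + t; the wrist camera has in their place "tool_from_camera" (4x4, takes a point from camera to tool coordinates, whose origin is the TCP and whose axes are the flange's). Camera axes: x right, y down, z forward; pixel columns grow to the right and rows downward; lengths in m; the calibration is good to about 2 mm. A picture is of the moment at which its call begins: read the wrist's pose just before it. There is no depth.
- r.finish_job(): hands the job in; it is judged then, once.
The state is a dict: "clock": time; "joints": joint angles; "qd": joint speeds; "joint_efforts": joint torques, N m; "tool_pos": TCP position; "tcp_rot": TCP orientation; "ft_force": force on the tool from outside, world axes, zero at the start; "moment": the same for the moment, N m; "gripper_width": finger opening in m; "grip_force": force on a finger pad.
Only numpy, scipy, OpenCV 4.12 (cv2) and the standard library are available. Lean on these libraries where they do the work, as an engineer would, in place of code of your own. Each camera call takes 0.05 s, during which the arm holds its last target. There are 200 camera calls.

## Working session

There is one attempt and no reset: what is moved stays moved. The work goes in short steps, Python scripts to look and compute and a tool call to move; the robot and the scene stay as the last step left them, time stands still between calls to the robot, and variables do not carry over. Pictures are saved under pics/ and viewed, at most 15 in all, crops included, and the job is handed in when it is done.

Besides the shell and the picture viewer there is one more tool, called after ">>>" by a JSON object that holds its "name" and its "arguments", one argument or row to a line. carry_out: Moves the arm, as the interface text tells. Shifts and turns lie within -1 to 1; 1 stands for 30 cm of shift or 90 degrees of turn. Its arguments: {"type":"object","properties":{"steps":{"type":"array","items":{"type":"number"}}},"required":["steps"]}

```bash
ls; mkdir -p pics
python3 - <<'E'
from bench import r
import cv2
o=r.get_obs()
for k in("clock","joints","tool_pos","tcp_rot","ft_force","gripper_width"):print(k,o[k])
for n in("side","top","wrist"):
    d=r.get_image(n);cv2.imwrite(f"pics/{n}0.png",d["image"][:,:,::-1])
    print(n,{k:d[k] for k in d if k!="image"})
E
```

```text
pics
clock 0.0
joints [ 1.24977031  0.69001212 -0.19450557  1.56636484  0.15728669  0.90251825
 -0.21511073]
tool_pos [ 0.21686428 -0.58547037  0.23788674]
tcp_rot [ 9.84297671e-01  1.76513966e-01 -2.34636826e-04 -9.26920611e-04]
ft_force [-0.54093664  0.4697186  -0.21262751]
gripper_width 0.08819756699874083
side {'camera_matrix': array([[398.22483062,   0.        , 279.3939215 ],
       [  0.        , 398.22483062, 208.40407033],
       [  0.        ,   0.        ,   1.        ]]), 'R': array([[-8.60767761e-01, -5.08997627e-01, -5.26196188e-04],
       [-3.11552442e-01,  5.27684427e-01, -7.90243141e-01],
       [ 4.02509549e-01, -6.80051881e-01, -6.12793197e-01]]), 't': array([0.47789195, 0.20957433, 0.58826903])}
top {'camera_matrix': array([[420.90126639,   0.        , 277.47997339],
       [  0.        , 420.90126639, 205.2258399 ],
       [  0.        ,   0.        ,   1.        ]]), 'R': array([[ 0.0911262 , -0.99582799, -0.00475778],
       [-0.97478652, -0.0882215 , -0.20495903],
       [ 0.2036842 ,  0.02331496, -0.97875899]]), 't': array([-0.03557518,  0.56587368,  0.8993447 ])}
wrist {'camera_matrix': array([[300.21487053,   0.        , 282.88735136],
       [  0.        , 300.21487053, 211.91476798],
       [  0.        ,   0.        ,   1.        ]]), 'tool_from_camera': array([[-1.35548242e-04, -9.60390294e-01, -2.78658329e-01,
         7.14919184e-02],
       [ 9.99999797e-01,  4.34388074e-05, -6.36142561e-04,
         1.50685962e-03],
       [ 6.23049727e-04, -2.78658358e-01,  9.60390093e-01,
        -1.46591848e-01],
       [ 0.00000000e+00,  0.00000000e+00,  0.00000000e+00,
         1.00000000e+00]])}
```

View pics/top0.png

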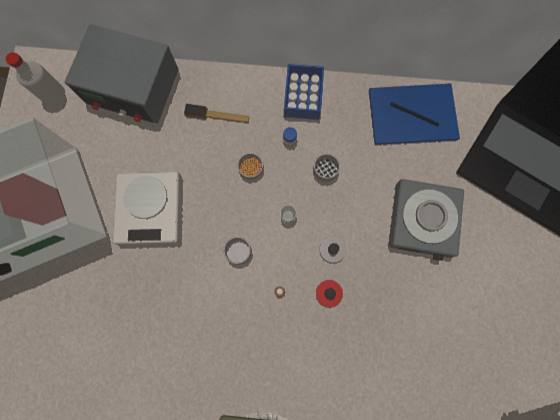

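View pics/side0.png

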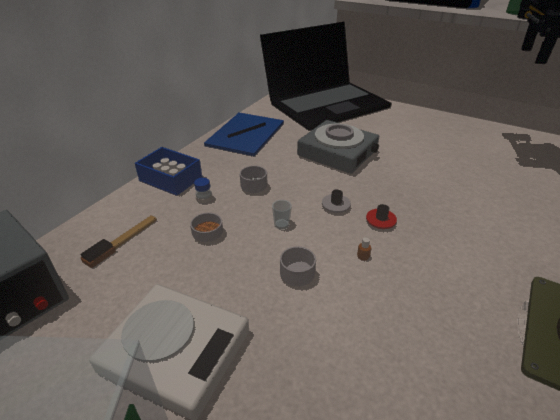

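Top view candidates, chosen by the description:
- Pan: plain cup at (238,252).
- Fine: brass mesh at (250,168).
- Coarse: barred grid at (326,169).
- Lid: grey disc with black knob at (332,250). The red look-alike at (330,294) is rejected.
- Shaker: collar at (431,215). The balance at (147,197) has a flat plate and is rejected.
- Bystanders: jar (290,135), beaker (288,216), vial (280,292).

Next I'll triangulate roughly and make one close mosaic of the choices.

```bash
cat > h.py <<'E'
import numpy as np,cv2
from scipy.spatial.transform import Rotation as Ro
from bench import r
def cam(n):
    """image, K, R(world from cam), C"""
    o=r.get_obs();d=r.get_image(n);K=d["camera_matrix"]
    if n=="wrist":
        T=np.eye(4);T[:3,:3]=Ro.from_quat(o["tcp_rot"]).as_matrix();T[:3,3]=o["tool_pos"]
        T=T@d["tool_from_camera"];return d["image"],K,T[:3,:3],T[:3,3]
    return d["image"],K,d["R"].T,-d["R"].T@d["t"]
def ray(c,p):
    v=c[2]@np.linalg.solve(c[1],[p[0],p[1],1]);return c[3],v/np.linalg.norm(v)
def plane(c,p,z):
    C,v=ray(c,p);return C+v*(z-C[2])/v[2]
def proj(c,X):
    q=c[1]@(c[2].T@(np.asarray(X)-c[3]));return q[:2]/q[2]
def tri(c1,p1,c2,p2):
    a,u=ray(c1,p1);b,v=ray(c2,p2)
    s=np.linalg.lstsq(np.c_[u,-v],b-a,rcond=None)[0]
    return (a+s[0]*u+b+s[1]*v)/2,np.linalg.norm(a+s[0]*u-b-s[1]*v)
E
python3 - <<'E'
from h import *
t=cam("top");s=cam("side")
P=dict(pan=((238,252),(298,260)),fine=((250,167),(207,224)),coarse=((326,167),(253,174)),lid=((332,250),(336,203)),knob=((334,249),(337,193)),collar=((431,215),(340,131)),
 beaker=((288,214),(282,208)),jar=((290,133),(203,184)),vial=((280,291),(364,243)),red=((330,294),(381,219)))
for k,(a,b) in P.items():
    X,e=tri(t,a,s,b);print(k,X.round(4),"gap",round(e,4))
tiles=[cv2.resize(cv2.getRectSubPix(c[0],(50,50),(float(P[k][i][0]),float(P[k][i][1]))),(160,160),interpolation=2) for i,c in((0,t),(1,s)) for k in("pan","fine","coarse","lid","collar")]
cv2.imwrite("pics/mos.png",np.vstack([np.hstack(tiles[:5]),np.hstack(tiles[5:])])[:,:,::-1])
E
```

```text
pan [0.4575 0.097  0.0367] gap 0.0056
fine [0.6627 0.0918 0.0262] gap 0.0038
coarse [ 0.6753 -0.0892  0.0371] gap 0.0031
lid [ 0.4829 -0.1195  0.0095] gap 0.0022
knob [ 0.4831 -0.1209  0.0349] gap 0.003
collar [ 0.5734 -0.3295  0.0659] gap 0.0012
beaker [ 0.5531 -0.0093  0.0416] gap 0.0026
jar [0.749  0.0016 0.0387] gap 0.0036
vial [ 0.3783 -0.0067  0.0314] gap 0.0028
red [ 0.3821 -0.122   0.0051] gap 0.0027
```

View pics/mos.png

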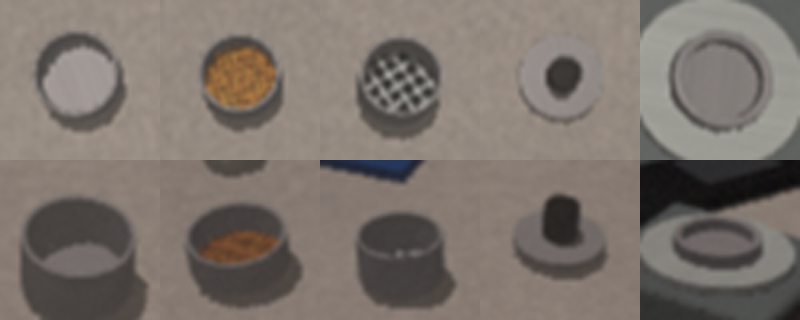

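The mosaic confirms every choice: plain pan, brass mesh, pale bars, grey lid with black knob, and a collar with an open mouth. Everything is upright. I'll go up to a viewpoint over the parts.

```bash
cat >> h.py <<'E'
def plan(xyz,yaw=0.):
    """shift and turn (scaled) from the present pose to tool-down at xyz; tool x at azimuth yaw (deg)"""
    o=r.get_obs();R0=Ro.from_quat(o["tcp_rot"]);d=R0.inv().apply(np.asarray(xyz)-o["tool_pos"])/.3
    R1=Ro.from_euler("z",yaw,degrees=True)*Ro.from_quat([1,0,0,0])
    w=(R0.inv()*R1).as_rotvec(degrees=True)/90
    print("t",round(o["clock"],2),"at",o["tool_pos"].round(4),"F",o["ft_force"].round(1),"w",round(o["gripper_width"],4))
    print("  shift",d.round(3),"turn",w.round(3),"rows>=",int(np.ceil(max(np.linalg.norm(d)*6,np.linalg.norm(w)*90/8.59))))
E
python3 -c "
from h import *
plan([.6,-.05,.28])"
```

```text
t 0.25 at [ 0.217  -0.5858  0.2384] F [-0.1 -0.6  0.2] w 0.0881
  shift [ 1.818 -1.231 -0.138] turn [-0.     0.     0.226] rows>= 14
```

>>> {"name": "carry_out", "arguments": {
  "steps": [0.9,-0.6,-0.14,0,0,0.226,88,0.9,-0.6,-0.14,0,0,0.226,88,0.9,-0.6,-0.14,0,0,0.226,88,0.9,-0.6,-0.14,0,0,0.226,88,0.9,-0.6,-0.14,0,0,0.226,88,0.9,-0.6,-0.14,0,0,0.226,88,0.9,-0.6,-0.14,0,0,0.226,88,0.9,-0.6,-0.14,0,0,0.226,88,0.9,-0.6,-0.14,0,0,0.226,88,0.9,-0.6,-0.14,0,0,0.226,88]
}}

```text
clock: 1.25
tool_pos: [0.4065, -0.3249, 0.2805]
tcp_rot: [1.0, -0.001, -0.001, 0.0]
ft_force: [-0.2, -0.7, -0.4]
gripper_width: 0.088
grip_force: 0.0
```

```bash
python3 -c "
from h import *
c=cam('wrist');np.savez('w1.npz',*c);cv2.imwrite('pics/w1.png',c[0][:,:,::-1])
plan([.6,-.05,.28])"
```

```text
t 1.3 at [ 0.4064 -0.3251  0.2805] F [0.4 0.1 0. ] w 0.0878
  shift [ 0.642 -0.919  0.   ] turn [ 0.     0.001 -0.002] rows>= 7
```

>>> {"name": "carry_out", "arguments": {
  "steps": [0.64,-0.92,0,0,0,0,88,0.64,-0.92,0,0,0,0,88,0.64,-0.92,0,0,0,0,88,0.64,-0.92,0,0,0,0,88,0.64,-0.92,0,0,0,0,88,0.64,-0.92,0,0,0,0,88,0.64,-0.92,0,0,0,0,88,0.64,-0.92,0,0,0,0,88,0.64,-0.92,0,0,0,0,88]
}}

```text
clock: 2.2
tool_pos: [0.5996, -0.0487, 0.2801]
tcp_rot: [1.0, -0.0, -0.001, 0.001]
ft_force: [-0.6, -0.9, -0.0]
gripper_width: 0.0884
grip_force: 0.0
```

```bash
python3 -c "
from h import *
c=cam('wrist');np.savez('w2.npz',*c);cv2.imwrite('pics/w2.png',c[0][:,:,::-1])
plan([.6,-.05,.28])"
```

```text
t 2.25 at [ 0.5991 -0.0501  0.2803] F [ 0.5  0.1 -0.1] w 0.0876
  shift [ 0.003 -0.     0.001] turn [ 0.001  0.001 -0.002] rows>= 1
```

View pics/w2.png

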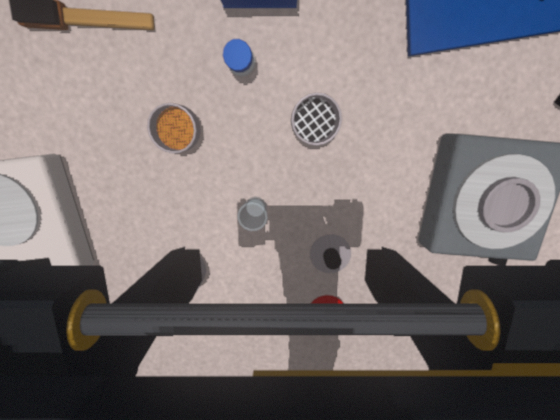

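View pics/w1.png

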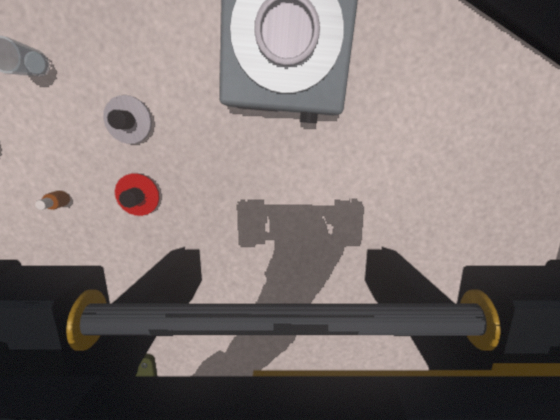

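Wrist view w2 shows fine (175,130), coarse (316,121), collar (511,204) and lid (330,253). View w1 shows collar (287,31) and lid (128,120). I'll refine these with circle fits and triangulate over all views.

```bash
cat >> h.py <<'E'
def circ(c,p,rad,tol=.15,up=6):
    """Hough circle near pixel p, radius about rad px; returns centre, radius"""
    n=int(2.9*rad);g=cv2.cvtColor(c[0],cv2.COLOR_RGB2GRAY)
    g=cv2.getRectSubPix(g,(n,n),(float(p[0]),float(p[1])))
    b=cv2.GaussianBlur(cv2.resize(g,None,fx=up,fy=up,interpolation=cv2.INTER_CUBIC),(0,0),up*.5)
    h=cv2.HoughCircles(b,cv2.HOUGH_GRADIENT_ALT,1.5,up*4,param1=120,param2=.3,minRadius=int(rad*up*(1-tol)),maxRadius=int(rad*up*(1+tol)))
    if h is None:return None,b
    h=h.reshape(-1,h.shape[-1])[0];vis=cv2.cvtColor(b,cv2.COLOR_GRAY2BGR);cv2.circle(vis,(int(h[0]),int(h[1])),int(h[2]),(0,0,255),1)
    q=(h[:2]+.5)/up-.5-(n-1)/2+np.array(p,float)
    return np.r_[q,h[2]/up],vis
def multi(obs):
    """least-squares point from [(cam,pixel)], with the per-ray misses in mm"""
    A=[];b=[]
    for c,p in obs:
        C,v=ray(c,p);M=np.eye(3)-np.outer(v,v);A.append(M);b.append(M@C)
    X=np.linalg.lstsq(np.vstack(A),np.hstack(b),rcond=None)[0]
    return X,[round(1e3*np.linalg.norm(m@X-q),1) for m,q in zip(A,b)]
def load(f):
    z=np.load(f);return [z[k] for k in z.files]
E
python3 - <<'E'
from h import *
w1=load('w1.npz');w2=load('w2.npz');t=cam("top");s=cam("side")
P=dict(fine=[(w2,(175,130),25),(t,(250,167),13)],coarse=[(w2,(316,121),25),(t,(326,167),13)],lid=[(w1,(128,120),23),(t,(332,250),13)],collar=[(w1,(287,31),32),(w2,(511,204),31),(t,(431,215),15)],pan=[(t,(238,252),13)])
S=dict(fine=(207,224),coarse=(253,174),lid=(336,203),collar=(340,131),pan=(298,260))
vs=[]
for k,l in P.items():
    ob=[]
    for c,p,rad in l:
        q,v=circ(c,p,rad);print(k,p,q);vs.append(cv2.resize(v if v.ndim==3 else cv2.cvtColor(v,8),(200,200)))
        ob.append((c,p if q is None else q[:2]))
    X,e=multi(ob);Y,f=multi(ob+[(s,S[k])]);print(k,X.round(4),e,"with side",Y.round(4),f)
vs+=[vs[0]*0]*(12-len(vs))
cv2.imwrite("pics/c1.png",np.vstack([np.hstack(vs[i:i+4]) for i in(0,4,8)]))
E
```

```text
fine (175, 130) None
fine (250, 167) [249.58333397 165.08333397  11.74158764]
fine [0.6659 0.0915 0.0216] [np.float64(1.7), np.float64(1.7)] with side [0.6657 0.0909 0.0245] [np.float64(1.8), np.float64(1.7), np.float64(0.4)]
coarse (316, 121) None
coarse (326, 167) None
coarse [ 0.6758 -0.0912  0.0312] [np.float64(0.9), np.float64(0.9)] with side [ 0.6758 -0.0903  0.0363] [np.float64(1.2), np.float64(1.7), np.float64(1.8)]
lid (128, 120) None
lid (332, 250) None
lid [ 0.4835 -0.1199  0.0073] [np.float64(1.4), np.float64(1.4)] with side [ 0.4837 -0.1201  0.0086] [np.float64(1.2), np.float64(1.8), np.float64(0.6)]
collar (287, 31) None
collar (511, 204) None
collar (431, 215) None
collar [ 0.5751 -0.3314  0.0656] [np.float64(0.8), np.float64(2.6), np.float64(2.0)] with side [ 0.5748 -0.3317  0.0649] [np.float64(0.5), np.float64(2.8), np.float64(2.0), np.float64(1.1)]
pan (238, 252) [236.08333397 250.58333397  12.73787594]
pan [0.4563 0.099  0.052 ] [np.float64(0.0)] with side [0.458  0.1006 0.0401] [np.float64(0.7), np.float64(0.7)]
```

View pics/c1.png

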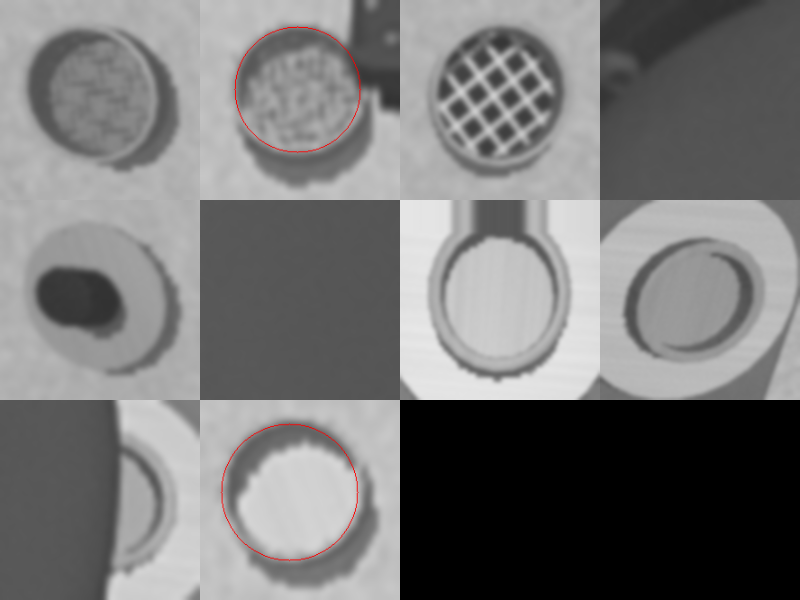

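Edges read from the magnified crops: fine in w2 ≈ (172,128), coarse in w2 ≈ (315,118.5), lid in w1 ≈ (126.4,119), collar in w1 ≈ (286.5,29) and in w2 ≈ (511,203.5). They agree to about 2 mm. I'll move to look at the pan from two places.

>>> {"name": "carry_out", "arguments": {
  "steps": [-0.6,-0.33,0.1,0,0,0,88,-0.6,-0.33,0.1,0,0,0,88,-0.6,-0.33,0.1,0,0,0,88,-0.6,-0.33,0.1,0,0,0,88,-0.6,-0.33,0.1,0,0,0,88,-0.6,-0.33,0.1,0,0,0,88,-0.6,-0.33,0.1,0,0,0,88]
}}

```text
clock: 3.05
tool_pos: [0.4218, 0.0503, 0.2513]
tcp_rot: [1.0, -0.001, 0.001, 0.0]
ft_force: [0.1, -0.1, 0.4]
gripper_width: 0.0878
grip_force: 0.0
```

```bash
python3 -c "
from h import *
c=cam('wrist');np.savez('w3.npz',*c);plan([.42,.10,.16])"
```

```text
t 3.1 at [0.422  0.0503 0.2512] F [-0.3 -0.2  0.6] w 0.0884
  shift [-0.008 -0.166  0.304] turn [ 0.    -0.002 -0.002] rows>= 3
```

>>> {"name": "carry_out", "arguments": {
  "steps": [0,-0.166,0.3,0,0,0,88,0,-0.166,0.3,0,0,0,88,0,-0.166,0.3,0,0,0,88,0,-0.166,0.3,0,0,0,88,0,-0.166,0.3,0,0,0,88]
}}

```text
clock: 3.6
tool_pos: [0.4214, 0.1, 0.1618]
tcp_rot: [1.0, -0.001, 0.001, 0.0]
ft_force: [0.3, -0.3, 0.7]
gripper_width: 0.088
grip_force: 0.0
```

```bash
cat >> h.py <<'E'
def sat(c):
    f=cv2.GaussianBlur(c[0],(0,0),1).astype(float);return (f[:,:,0]-f[:,:,2])/(f.max(2)+1)
def crop(c,p,n,size=400):
    v=cv2.resize(cv2.getRectSubPix(c[0],(n,n),(float(p[0]),float(p[1]))),(size,size),interpolation=cv2.INTER_CUBIC)[:,:,::-1].copy()
    for i in range(0,size,size//8):
        cv2.line(v,(i,0),(i,size),(0,255,0),1);cv2.line(v,(0,i),(size,i),(0,255,0),1)
    return v
E
python3 - <<'E'
from h import *
c=cam('wrist');np.savez('w4.npz',*c);w3=load('w3.npz')
X=[.4575,.0985,.044];a=proj(w3,X).round();b=proj(c,X).round();print(a,b)
cv2.imwrite("pics/p1.png",np.hstack([crop(w3,a,80),crop(c,b,120)]))
plan([.4575,.0985,.016])
E
```

```text
[240. 158.] [283. 168.]
t 3.65 at [0.4214 0.1    0.1622] F [-0.   0.8 -0. ] w 0.0881
  shift [0.119 0.005 0.488] turn [-0.    -0.002 -0.002] rows>= 4
```

View pics/p1.png

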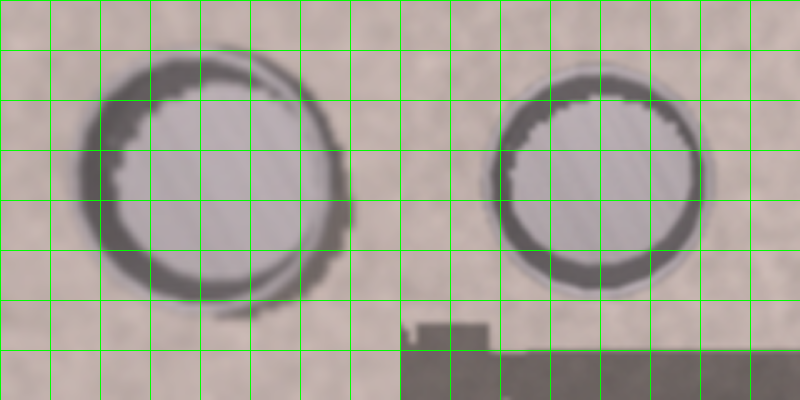

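The crops show the pan rim ellipse centred about (241.6,153.6) in w3 and (282.5,162.3) in w4. The inner floor is plain, so it is the pan.

Run:
```python
from h import *
w1,w2,w3,w4=[load(f'w{i}.npz') for i in(1,2,3,4)]
print(multi([(w3,(241.6,153.6)),(w4,(282.5,162.3))]),plane(w3,(241.6,153.6),.044),plane(w4,(282.5,162.3),.044))
print("collar",multi([(w1,(286.5,29)),(w2,(511,203.5))]),plane(w1,(286.5,29),.07),plane(w2,(511,203.5),.07))
print("fine",plane(w2,(172,128),.032),"coarse",plane(w2,(315,118.5),.042),"lid",plane(w1,(126.4,119),.013))
```

```text
(array([0.46082724, 0.09878559, 0.0302927 ]), [np.float64(0.3), np.float64(0.3)]) [0.46233513 0.09684981 0.044     ] [0.4621205  0.09882675 0.044     ]
collar (array([ 0.5766747 , -0.33137287,  0.06749954]), [np.float64(1.2), np.float64(1.2)]) [ 0.57497587 -0.3306853   0.07      ] [ 0.57821441 -0.33027138  0.07      ]
fine [0.66753836 0.09007018 0.032     ] coarse [ 0.67865003 -0.08958655  0.042     ] lid [ 0.48608942 -0.12047119  0.013     ]
```

>>> {"name": "carry_out", "arguments": {
  "steps": [0.132,0.005,0.2,0,0,0,88,0.132,0.005,0.3,0,0,0,88,0.132,0.005,0.4,0,0,0,88,0.132,0.005,0.485,0,0,0,88,0.132,0.005,0.485,0,0,0,88,0.132,0.005,0.485,0,0,0,88,0.132,0.005,0.485,0,0,0,55,0.132,0.005,0.485,0,0,0,55,0.132,0.005,0.485,0,0,0,55,0.132,0.005,0.485,0,0,0,55,0.132,0.005,0.485,0,0,0,55,0.132,0.005,0.485,0,0,0,55,0.132,0.005,0.485,0,0,0,55,0.132,0.005,0.485,0,0,0,55]
}}

```text
clock: 5.05
tool_pos: [0.4601, 0.1, 0.0161]
tcp_rot: [1.0, -0.0, 0.001, -0.0]
ft_force: [0.3, 0.4, 8.5]
gripper_width: 0.0611
grip_force: 30.0
```

>>> {"name": "carry_out", "arguments": {
  "steps": [0,0,-0.15,0,0,0,55,0,0,-0.3,0,0,0,55,0,0,-0.48,0,0,0,55,0,0,-0.48,0,0,0,55,0.1,0.2,-0.48,0,0,0,55,0.15,0.35,-0.48,0,0,0,55,0.2,0.5,-0.48,0,0,0,55,0.25,0.65,-0.48,0,0,0,55,0.3,0.8,-0.48,0,0,0,55,0.35,0.95,-0.48,0,0,0,55,0.387,0.95,-0.48,0,0,0,55,0.387,0.95,-0.48,0,0,0,55,0.387,0.95,-0.48,0,0,0,55]
}}

```text
clock: 6.35
tool_pos: [0.5745, -0.1834, 0.1581]
tcp_rot: [1.0, 0.001, -0.001, -0.001]
ft_force: [-0.2, 0.5, -1.4]
gripper_width: 0.0616
grip_force: 30.0
```

Run:
```python
from h import *
c=cam('wrist');np.savez('w5.npz',*c)
a=proj(c,[.577,-.331,.07]);o=r.get_obs()["tool_pos"];b=proj(c,[o[0],o[1],o[2]+.028]);print(a,b)
cv2.imwrite("pics/p2.png",c[0][:,:,::-1])
plan([.577,-.331,.11])
```

```text
[462.73550179 213.60298728] [278.44927508 293.46909591]
t 6.4 at [ 0.5744 -0.1829  0.1584] F [-0.4 -0.4 -1.2] w 0.0615
  shift [0.008 0.494 0.16 ] turn [-0.001  0.002  0.002] rows>= 4
```

View pics/p2.png

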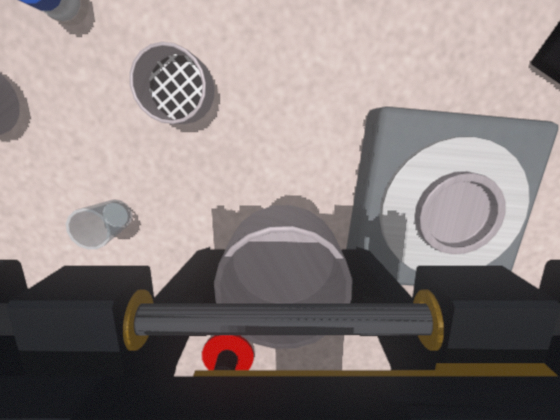

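The wrist image shows the pan level in the grip, with its rim at columns 215-351 and far edge at row 228. The collar centre is about (461,212) against a predicted (462.7,213.6).

Run:
```python
from h import *
c=load('w5.npz');o=r.get_obs()["tool_pos"]
print(plane(c,(283,228),o[2]+.028)-o, plane(c,(215,284),o[2]+.028)-o, plane(c,(351,284),o[2]+.028)-o, plane(c,(461,212),.07))
```

```text
[ 0.03088654 -0.00198268  0.028     ] [0.00465304 0.02799343 0.028     ] [ 0.00481637 -0.0319985   0.028     ] [ 0.57835672 -0.32936069  0.07      ]
```

>>> {"name": "carry_out", "arguments": {
  "steps": [0.009,0.15,0,0,0,0,55,0.009,0.3,0,0,0,0,55,0.009,0.42,0,0,0,0,55,0.009,0.485,0,0,0,0,55,0.009,0.485,0.05,0,0,0,55,0.009,0.485,0.1,0,0,0,55,0.009,0.485,0.15,0,0,0,55,0.009,0.485,0.19,0,0,0,55,0.009,0.485,0.21,0,0,0,55,0.009,0.485,0.23,0,0,0,55,0.009,0.485,0.24,0,0,0,55,0.009,0.485,0.25,0,0,0,55,0.009,0.485,0.255,0,0,0,55,0.009,0.485,0.255,0,0,0,55]
}}

```text
clock: 7.8
tool_pos: [0.5782, -0.3309, 0.0829]
tcp_rot: [1.0, -0.0, 0.0, 0.0]
ft_force: [-0.6, 0.2, -0.9]
gripper_width: 0.0612
grip_force: 30.0
```

>>> {"name": "carry_out", "arguments": {
  "steps": [0,-0.004,0.006,0,0,0,55,0,-0.004,0.012,0,0,0,55,0,-0.004,0.016,0,0,0,55,0,-0.004,0.018,0,0,0,55,0,-0.004,0.018,0,0,0,55]
}}

```text
clock: 8.3
tool_pos: [0.5776, -0.3299, 0.0787]
tcp_rot: [1.0, -0.0, -0.0, 0.0]
ft_force: [-4.3, 0.6, 9.0]
gripper_width: 0.0612
grip_force: 30.0
```

>>> {"name": "carry_out", "arguments": {
  "steps": [0,0,0.0,0,0,0,88,0,0,0.0,0,0,0,88,0,0,0.0,0,0,0,88,0,0,0.0,0,0,0,88,0,0,0.0,0,0,0,88,0,0,-0.1,0,0,0,88,0,0,-0.25,0,0,0,88,-0.1,0,-0.4,0,0,0,88,-0.2,0,-0.45,0,0,0,88,-0.2,0,-0.45,0,0,0,88,-0.2,0,-0.45,0,0,0,88]
}}

```text
clock: 9.4
tool_pos: [0.5181, -0.3299, 0.2129]
tcp_rot: [1.0, -0.001, 0.0, 0.0]
ft_force: [0.7, -0.7, -0.9]
gripper_width: 0.088
grip_force: 0.0
```

Run:
```python
from h import *
c=cam('wrist');np.savez('w6.npz',*c);s=cam("side")
a=proj(c,[.577,-.330,.106]);b=proj(s,[.577,-.330,.09]);print(a,proj(s,[.577,-.330,.106]),b)
cv2.imwrite("pics/p3.png",np.hstack([crop(c,a.round(),140),crop(s,b.round(),80)]))
plan([.61,.09,.2])
```

```text
[281.25983316 141.5003406 ] [339.99956856 115.715953  ] [339.40260228 121.72119942]
t 9.5 at [ 0.5189 -0.3289  0.2115] F [ 0.8  0.  -0.2] w 0.0882
  shift [ 0.305 -1.396  0.04 ] turn [-0.001  0.     0.   ] rows>= 9
```

View pics/p3.png

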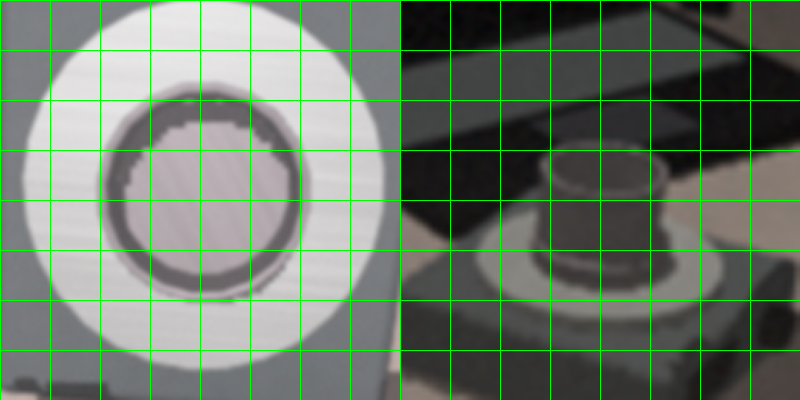

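The wrist and side crops show the pan upright in the collar, with its rim at (282.7,138.3) in the wrist view. In the side view it is at (340,115.4) against a predicted (340.0,115.7) for fully home. Next is the fine sieve.

>>> {"name": "carry_out", "arguments": {
  "steps": [0.15,-0.16,0,0,0,0,88,0.3,-0.32,0,0,0,0,88,0.3,-0.48,0,0,0,0,88,0.3,-0.64,0,0,0,0,88,0.3,-0.8,0,0,0,0,88,0.3,-0.96,0,0,0,0,88,0.3,-0.96,0,0,0,0,88]
}}

```text
clock: 10.2
tool_pos: [0.6086, -0.0324, 0.211]
tcp_rot: [1.0, 0.005, -0.001, -0.003]
ft_force: [-0.1, 0.5, 0.3]
gripper_width: 0.0881
grip_force: 0.0
```

>>> {"name": "carry_out", "arguments": {
  "steps": [0,-0.16,0,0,0,0,88,0,-0.32,0,0,0,0,88,0,-0.44,0.1,0,0,0,88,0,-0.44,0.15,0,0,0,88,0,-0.44,0.15,0,0,0,88,0,-0.44,0.15,0,0,0,88]
}}

```text
clock: 10.8
tool_pos: [0.6086, 0.0892, 0.1667]
tcp_rot: [1.0, -0.001, -0.0, 0.001]
ft_force: [-1.2, 0.3, 0.1]
gripper_width: 0.0882
grip_force: 0.0
```

Run:
```python
from h import *
c=cam('wrist');np.savez('w7.npz',*c);w6=load('w6.npz');t=cam("top")
print("stack",plane(w6,(282.7,138.3),.106))
a=proj(c,[.6675,.09,.032]);b=proj(t,[.6675,.09,.032]);print(a,b)
cv2.imwrite("pics/p4.png",np.hstack([crop(c,a.round(),140),crop(t,b.round(),50)]))
plan([.6675,.092,.011])
```

```text
stack [ 0.57955956 -0.33118906  0.106     ]
[280.20305336 139.65582557] [250.48540991 163.68511975]
t 10.9 at [0.6093 0.0888 0.1679] F [0.7 0.4 0.3] w 0.088
  shift [ 0.193 -0.011  0.523] turn [ 0.001 -0.001 -0.002] rows>= 4
```

View pics/p4.png

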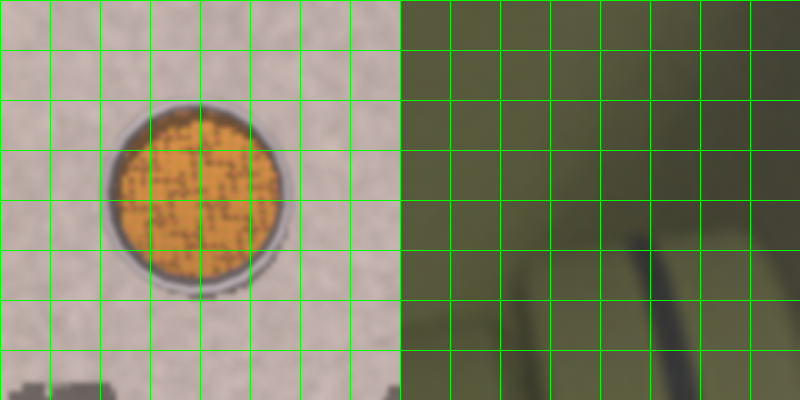

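The fine sieve's rim is centred at (279,138.3), so it stands at about (.668,.092).

>>> {"name": "carry_out", "arguments": {
  "steps": [0.1,-0.012,0.1,0,0,0,88,0.195,-0.012,0.2,0,0,0,88,0.195,-0.012,0.35,0,0,0,88,0.195,-0.012,0.45,0,0,0,88,0.195,-0.012,0.52,0,0,0,88,0.195,-0.012,0.52,0,0,0,88,0.195,-0.012,0.52,0,0,0,88,0.195,-0.012,0.52,0,0,0,55,0.195,-0.012,0.52,0,0,0,55,0.195,-0.012,0.52,0,0,0,55,0.195,-0.012,0.52,0,0,0,55,0.195,-0.012,0.52,0,0,0,55,0.195,-0.012,0.52,0,0,0,55,0.195,-0.012,0.52,0,0,0,55]
}}

```text
clock: 12.3
tool_pos: [0.6674, 0.0939, 0.0125]
tcp_rot: [1.0, -0.0, 0.001, 0.0]
ft_force: [-1.0, -0.6, 7.0]
gripper_width: 0.0616
grip_force: 30.0
```

>>> {"name": "carry_out", "arguments": {
  "steps": [0,0,-0.15,0,0,0,55,0,0,-0.3,0,0,0,55,0,0,-0.45,0,0,0,55,0,0,-0.6,0,0,0,55,-0.1,0.15,-0.63,0,0,0,55,-0.2,0.28,-0.63,0,0,0,55,-0.298,0.42,-0.63,0,0,0,55,-0.298,0.57,-0.63,0,0,0,55,-0.298,0.73,-0.63,0,0,0,55,-0.298,0.88,-0.63,0,0,0,55,-0.298,0.96,-0.63,0,0,0,55,-0.298,0.96,-0.63,0,0,0,55]
}}

```text
clock: 13.5
tool_pos: [0.5759, -0.2, 0.2]
tcp_rot: [1.0, -0.004, -0.0, 0.002]
ft_force: [-0.3, 0.8, -1.5]
gripper_width: 0.0619
grip_force: 30.0
```

Run:
```python
from h import *
plan([.578,-.3295,.13])
```

```text
t 13.5 at [ 0.5759 -0.2     0.2   ] F [-0.3  0.8 -1.5] w 0.0619
  shift [0.011 0.431 0.235] turn [ 0.002  0.001 -0.005] rows>= 3
```

>>> {"name": "carry_out", "arguments": {
  "steps": [0.005,0.15,0,0,0,0,55,0.005,0.3,0,0,0,0,55,0.005,0.42,0,0,0,0,55,0.005,0.42,0.1,0,0,0,55,0.005,0.42,0.2,0,0,0,55,0.005,0.42,0.24,0,0,0,55,0.005,0.42,0.24,0,0,0,55,0.005,0.42,0.24,0,0,0,55]
}}

```text
clock: 14.3
tool_pos: [0.5799, -0.3191, 0.1292]
tcp_rot: [1.0, 0.001, 0.001, 0.0]
ft_force: [0.2, -0.3, -0.1]
gripper_width: 0.0618
grip_force: 30.0
```

Run:
```python
from h import *
for i in range(3):
    cam("side");plan([.578,-.3295,.1105])
```

```text
t 14.35 at [ 0.5801 -0.3195  0.1298] F [ 0.2 -0.8 -0.8] w 0.0617
  shift [-0.007  0.033  0.064] turn [ 0.001 -0.002  0.001] rows>= 1
t 14.4 at [ 0.5801 -0.3199  0.13  ] F [ 1.3 -1.  -0.9] w 0.0623
  shift [-0.007  0.032  0.065] turn [ 0.001 -0.002  0.   ] rows>= 1
t 14.45 at [ 0.58 -0.32  0.13] F [ 0.4  0.6 -1.1] w 0.0621
  shift [-0.007  0.032  0.065] turn [ 0.001 -0.002  0.   ] rows>= 1
```

>>> {"name": "carry_out", "arguments": {
  "steps": [-0.007,0.032,0,0,0,0,55,-0.007,0.032,0,0,0,0,55,-0.007,0.032,0.015,0,0,0,55,-0.007,0.032,0.03,0,0,0,55,-0.007,0.032,0.042,0,0,0,55,-0.007,0.032,0.05,0,0,0,55,-0.007,0.032,0.056,0,0,0,55,-0.007,0.032,0.06,0,0,0,55,-0.007,0.032,0.062,0,0,0,55,-0.007,0.032,0.062,0,0,0,55]
}}

```text
clock: 15.45
tool_pos: [0.5767, -0.3293, 0.1105]
tcp_rot: [1.0, 0.0, -0.0, 0.0]
ft_force: [-1.3, 1.6, 4.9]
gripper_width: 0.0618
grip_force: 30.0
```

>>> {"name": "carry_out", "arguments": {
  "steps": [0,0,0,0,0,0,88,0,0,0,0,0,0,88,0,0,0,0,0,0,88,0,0,0,0,0,0,88,0,0,0,0,0,0,88,0,0,-0.1,0,0,0,88,0,0,-0.25,0,0,0,88,-0.1,0,-0.4,0,0,0,88,-0.2,0,-0.45,0,0,0,88,-0.2,0,-0.45,0,0,0,88,-0.2,0,-0.45,0,0,0,88]
}}

```text
clock: 16.55
tool_pos: [0.5166, -0.3299, 0.2453]
tcp_rot: [1.0, -0.001, 0.001, 0.0]
ft_force: [1.9, 0.7, -0.0]
gripper_width: 0.0882
grip_force: 0.0
```

Run:
```python
from h import *
c=cam('wrist');np.savez('w8.npz',*c);s=cam("side")
a=proj(c,[.577,-.3295,.130]);b=proj(s,[.577,-.3295,.11]);print(a,proj(s,[.577,-.3295,.130]),b)
cv2.imwrite("pics/p5.png",np.hstack([crop(c,a.round(),140),crop(s,b.round(),80)]))
plan([.616,-.09,.18])
```

```text
[280.69956752 139.12444028] [340.83440561 106.55231142] [340.06810865 114.27055885]
t 16.65 at [ 0.5173 -0.3289  0.2439] F [ 0.2 -0.4 -0.6] w 0.0877
  shift [ 0.329 -0.796  0.214] turn [-0.001  0.     0.   ] rows>= 6
```

View pics/p5.png

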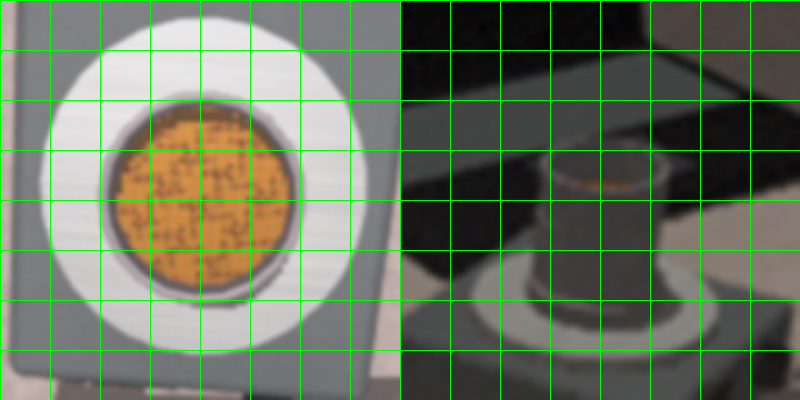

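Wrist rim centre is (281.3,138.1). The side view has it at (340.8,107) against a predicted (340.8,106.6), so the fine sieve is home. Next is the coarse sieve.

>>> {"name": "carry_out", "arguments": {
  "steps": [0.1,-0.12,0,0,0,0,88,0.2,-0.24,0,0,0,0,88,0.3,-0.36,0,0,0,0,88,0.333,-0.5,0,0,0,0,88,0.333,-0.64,0.05,0,0,0,88,0.333,-0.796,0.15,0,0,0,88,0.333,-0.796,0.22,0,0,0,88,0.333,-0.796,0.22,0,0,0,88,0.333,-0.796,0.22,0,0,0,88]
}}

```text
clock: 17.55
tool_pos: [0.6168, -0.0914, 0.1779]
tcp_rot: [1.0, -0.0, -0.001, 0.0]
ft_force: [0.6, -0.9, 0.2]
gripper_width: 0.0881
grip_force: 0.0
```

```bash
cat >> h.py <<'E'
def blob(c,p,n,th):
    """ellipse of the grey (low-saturation) blob nearest p within a window of n px"""
    x0,y0=int(p[0]-n/2),int(p[1]-n/2);m=(sat(c)<th).astype(np.uint8)[y0:y0+n,x0:x0+n]
    m=cv2.morphologyEx(m,cv2.MORPH_OPEN,np.ones((3,3)))
    cs=cv2.findContours(m,cv2.RETR_EXTERNAL,cv2.CHAIN_APPROX_NONE)[0]
    k=max(cs,key=cv2.contourArea);e=cv2.fitEllipse(cv2.convexHull(k))
    return np.array(e[0])+[x0,y0],e[1]
E
python3 - <<'E'
from h import *
w7=load('w7.npz');w5=load('w5.npz')
S=sat(w7);print("bg",np.percentile(S[40:90,220:330],[5,50,95]).round(3),"rim",S[138,244:250].round(3))
for th in(.05,.08,.1):print("check fine (279,138.3):",blob(w7,(279,138),90,th))
c=cam('wrist');np.savez('w9.npz',*c);a=proj(c,[.6785,-.09,.042]);print(a)
for th in(.05,.08,.1):
    q=blob(c,a,100,th);print("coarse",q,plane(c,q[0],.042))
print("w5",plane(w5,(168.5,82),.042),multi([(w5,(168.5,82)),(c,q[0])]))
plan([.678,-.088,.018])
E
```

```text
bg [0.106 0.111 0.115] rim [0.103 0.085 0.06  0.052 0.069 0.119]Traceback (most recent call last):
  File "<stdin>", line 4, in <module>
  File "h.py", line 59, in blob
    k=max(cs,key=cv2.contourArea);e=cv2.fitEllipse(cv2.convexHull(k))
ValueError: max() iterable argument is empty
```

Run:
```python
from h import *
w7=load('w7.npz');w5=load('w5.npz')
print("check fine (279,138.3):",[blob(w7,(279,138),90,th) for th in(.085,.095)])
c=cam('wrist');np.savez('w9.npz',*c);a=proj(c,[.6785,-.09,.042]);print(a)
for th in(.085,.095):
    q=blob(c,a,100,th);print("coarse",q,plane(c,q[0],.042))
print("w5",plane(w5,(168.5,82),.042),multi([(w5,(168.5,82)),(c,q[0])]))
cv2.imwrite("pics/p6.png",crop(c,a.round(),140))
plan([.678,-.088,.018])
```

```text
check fine (279,138.3): [(array([278.65600967, 138.6150856 ]), (67.29295349121094, 69.68452453613281)), (array([278.71118546, 138.56110382]), (68.43206024169922, 70.55792236328125))]
[279.79653763 136.34698521]
coarse (array([281.08877945, 135.63204575]), (68.06269073486328, 70.60151672363281)) [ 0.67913222 -0.09118116  0.042     ]
coarse (array([281.04216003, 135.63119888]), (69.02081298828125, 71.74506378173828)) [ 0.679133   -0.09113863  0.042     ]
w5 [ 0.67930718 -0.09178619  0.042     ] (array([ 0.67927998, -0.09121911,  0.04065888]), [np.float64(0.2), np.float64(0.2)])
t 17.6 at [ 0.6174 -0.0923  0.1789] F [-0.8  0.  -0.2] w 0.0881
  shift [ 0.202 -0.015  0.536] turn [ 0.001 -0.    -0.001] rows>= 4
```

View pics/p6.png

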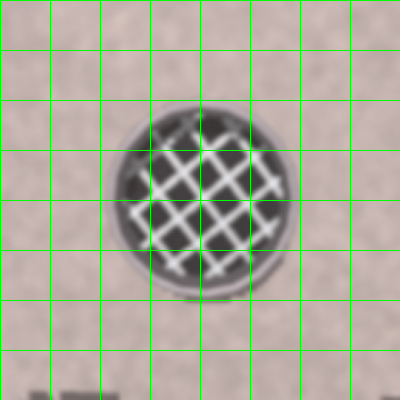

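The coarse sieve's grid of pale bars is confirmed, with the rim centre near (281,135.6).

>>> {"name": "carry_out", "arguments": {
  "steps": [0.1,-0.009,0.1,0,0,0,88,0.202,-0.009,0.2,0,0,0,88,0.202,-0.009,0.35,0,0,0,88,0.202,-0.009,0.45,0,0,0,88,0.202,-0.009,0.535,0,0,0,88,0.202,-0.009,0.535,0,0,0,88,0.202,-0.009,0.535,0,0,0,88,0.202,-0.009,0.535,0,0,0,55,0.202,-0.009,0.535,0,0,0,55,0.202,-0.009,0.535,0,0,0,55,0.202,-0.009,0.535,0,0,0,55,0.202,-0.009,0.535,0,0,0,55,0.202,-0.009,0.535,0,0,0,55,0.202,-0.009,0.535,0,0,0,55]
}}

```text
clock: 19.0
tool_pos: [0.6781, -0.0885, 0.0196]
tcp_rot: [1.0, -0.0, 0.001, 0.0]
ft_force: [-0.6, -0.9, 6.2]
gripper_width: 0.0621
grip_force: 30.0
```

>>> {"name": "carry_out", "arguments": {
  "steps": [0,0,-0.15,0,0,0,55,0,0,-0.3,0,0,0,55,0,0,-0.45,0,0,0,55,0,0,-0.6,0,0,0,55,-0.1,0.1,-0.68,0,0,0,55,-0.2,0.22,-0.68,0,0,0,55,-0.3,0.34,-0.68,0,0,0,55,-0.337,0.48,-0.68,0,0,0,55,-0.337,0.64,-0.68,0,0,0,55,-0.337,0.76,-0.68,0,0,0,55,-0.337,0.803,-0.68,0,0,0,55,-0.337,0.803,-0.68,0,0,0,55,-0.337,0.803,-0.58,0,0,0,55,-0.337,0.803,-0.5,0,0,0,55,-0.337,0.803,-0.47,0,0,0,55,-0.337,0.803,-0.47,0,0,0,55,-0.337,0.803,-0.47,0,0,0,55]
}}

```text
clock: 20.7
tool_pos: [0.5772, -0.3279, 0.1602]
tcp_rot: [1.0, 0.001, 0.001, -0.0]
ft_force: [-0.5, 0.2, -1.3]
gripper_width: 0.062
grip_force: 30.0
```

Run:
```python
from h import *
for i in range(2):
    cam("side");plan([.577,-.3295,.141])
```

```text
t 20.75 at [ 0.5773 -0.3284  0.1606] F [-0.7  0.3 -1.6] w 0.0625
  shift [-0.001  0.004  0.065] turn [ 0.    -0.001  0.   ] rows>= 1
t 20.8 at [ 0.5772 -0.3288  0.1608] F [ 0.3  0.  -1.1] w 0.0616
  shift [-0.001  0.002  0.066] turn [ 0.001 -0.002  0.   ] rows>= 1
```

>>> {"name": "carry_out", "arguments": {
  "steps": [0,0.002,0.01,0,0,0,55,0,0.002,0.02,0,0,0,55,0,0.002,0.032,0,0,0,55,0,0.002,0.042,0,0,0,55,0,0.002,0.05,0,0,0,55,0,0.002,0.056,0,0,0,55,0,0.002,0.06,0,0,0,55,0,0.002,0.064,0,0,0,55,0,0.002,0.064,0,0,0,55]
}}

```text
clock: 21.7
tool_pos: [0.5761, -0.3295, 0.1415]
tcp_rot: [1.0, -0.0, 0.0, 0.0]
ft_force: [-2.7, 1.1, 7.6]
gripper_width: 0.062
grip_force: 30.0
```

Contact came at the right height. I'll release and look back.

>>> {"name": "carry_out", "arguments": {
  "steps": [0,0,0,0,0,0,88,0,0,0,0,0,0,88,0,0,0,0,0,0,88,0,0,0,0,0,0,88,0,0,0,0,0,0,88,0,0,-0.1,0,0,0,88,0,0,-0.25,0,0,0,88,-0.1,0,-0.4,0,0,0,88,-0.2,0,-0.45,0,0,0,88,-0.2,0,-0.45,0,0,0,88,-0.2,0,-0.45,0,0,0,88]
}}

```text
clock: 22.8
tool_pos: [0.516, -0.3298, 0.2756]
tcp_rot: [1.0, -0.001, 0.0, 0.0]
ft_force: [-0.0, 0.1, -0.7]
gripper_width: 0.0885
grip_force: 0.0
```

Run:
```python
from h import *
c=cam('wrist');np.savez('w10.npz',*c);s=cam("side")
a=proj(c,[.577,-.3295,.164]);b=proj(s,[.577,-.3295,.13]);print(a,proj(s,[.577,-.3295,.164]),b)
cv2.imwrite("pics/p7.png",np.hstack([crop(c,a.round(),140),crop(s,b.round(),80)]))
plan([.43,-.12,.18])
```

```text
[280.71650804 138.55535081] [342.18277059  92.97139531] [340.83440561 106.55231142]
t 22.9 at [ 0.5166 -0.3289  0.2741] F [ 0.3 -0.8 -0.5] w 0.0879
  shift [-0.288 -0.696  0.315] turn [-0.001  0.     0.   ] rows>= 5
```

View pics/p7.png

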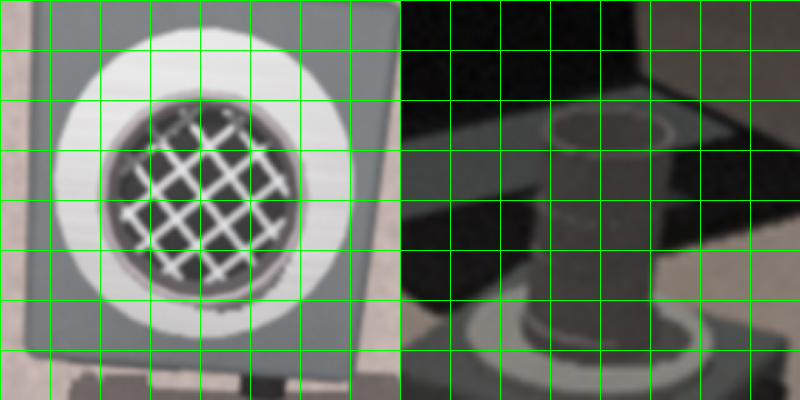

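The side view puts the rim at (342.8,93) against a predicted (342.2,93.0), and the wrist view at (281.5,137.6). The coarse sieve is home and level. Next is the lid.

>>> {"name": "carry_out", "arguments": {
  "steps": [0,-0.12,0,0,0,0,88,-0.1,-0.24,0,0,0,0,88,-0.2,-0.36,0,0,0,0,88,-0.288,-0.5,0,0,0,0,88,-0.288,-0.64,0.1,0,0,0,88,-0.288,-0.696,0.22,0,0,0,88,-0.288,-0.696,0.31,0,0,0,88,-0.288,-0.696,0.31,0,0,0,88,-0.288,-0.696,0.31,0,0,0,88]
}}

```text
clock: 23.8
tool_pos: [0.4301, -0.1205, 0.1816]
tcp_rot: [1.0, 0.0, -0.001, -0.0]
ft_force: [-0.4, -0.4, 0.4]
gripper_width: 0.0881
grip_force: 0.0
```

Run:
```python
from h import *
w1=load('w1.npz');c=cam('wrist');np.savez('w11.npz',*c);a=proj(c,[.486,-.1205,.013]);print(a)
for th in(.085,.095):
    q=blob(c,a,100,th);print("lid",q,plane(c,q[0],.013))
print("height",multi([(w1,(126.4,119)),(c,q[0])]))
x0,y0=(a-40).astype(int);g=c[0][y0:y0+80,x0:x0+80].max(2);m=(g<70).astype(np.uint8)
k=max(cv2.findContours(m,0,1)[0],key=cv2.contourArea);print("knob box",cv2.boundingRect(k),(x0,y0))
cv2.imwrite("pics/p8.png",crop(c,a.round(),140))
plan([.486,-.119,.0165])
```

```text
[281.69235385 140.91320295]
lid (array([282.02495193, 140.24661636]), (60.79316711425781, 62.648895263671875)) [ 0.48666392 -0.1208405   0.013     ]
lid (array([281.97994614, 140.27167892]), (61.86067199707031, 63.699951171875)) [ 0.48663896 -0.12079449  0.013     ]
height (array([ 0.48637134, -0.12075635,  0.01347823]), [np.float64(0.3), np.float64(0.3)])
knob box (31, 34, 22, 21) (np.int64(241), np.int64(100))
t 23.85 at [ 0.4306 -0.1209  0.1823] F [-0.4  0.4  0.3] w 0.0879
  shift [ 0.184 -0.007  0.553] turn [ 0. -0. -0.] rows>= 4
```

View pics/p8.png

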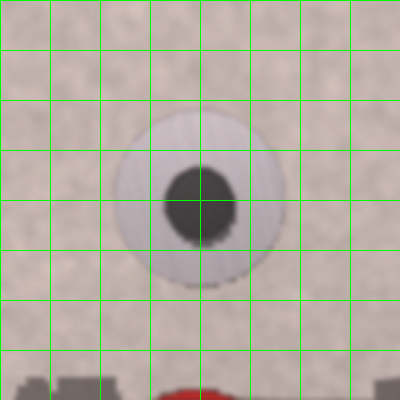

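The grey lid with a black knob is confirmed, with the disc centred at (282,140.3) and its height measured at 13.5 mm. The red one lies below it at row 185 and beyond. I'll grip the knob.

>>> {"name": "carry_out", "arguments": {
  "steps": [0.1,-0.006,0.1,0,0,0,88,0.183,-0.006,0.2,0,0,0,88,0.183,-0.006,0.35,0,0,0,88,0.183,-0.006,0.45,0,0,0,88,0.183,-0.006,0.52,0,0,0,88,0.183,-0.006,0.55,0,0,0,88,0.183,-0.006,0.55,0,0,0,88,0.183,-0.006,0.55,0,0,0,18,0.183,-0.006,0.55,0,0,0,18,0.183,-0.006,0.55,0,0,0,18,0.183,-0.006,0.55,0,0,0,18,0.183,-0.006,0.55,0,0,0,18,0.183,-0.006,0.55,0,0,0,18,0.183,-0.006,0.55,0,0,0,18,0.183,-0.006,0.55,0,0,0,18,0.183,-0.006,0.55,0,0,0,18,0.183,-0.006,0.55,0,0,0,18,0.183,-0.006,0.55,0,0,0,18]
}}

```text
clock: 25.65
tool_pos: [0.4846, -0.1189, 0.017]
tcp_rot: [1.0, -0.0, 0.0, 0.0]
ft_force: [-0.6, 0.5, -0.6]
gripper_width: 0.023
grip_force: 30.0
```

>>> {"name": "carry_out", "arguments": {
  "steps": [0,0,-0.15,0,0,0,18,0,0,-0.3,0,0,0,18,0,0,-0.45,0,0,0,18,0,0,-0.6,0,0,0,18,0,0,-0.75,0,0,0,18,0.1,0.1,-0.79,0,0,0,18,0.2,0.22,-0.79,0,0,0,18,0.306,0.34,-0.79,0,0,0,18,0.306,0.48,-0.79,0,0,0,18,0.306,0.62,-0.79,0,0,0,18,0.306,0.703,-0.79,0,0,0,18,0.306,0.703,-0.79,0,0,0,18,0.306,0.703,-0.7,0,0,0,18,0.306,0.703,-0.62,0,0,0,18,0.306,0.703,-0.585,0,0,0,18,0.306,0.703,-0.585,0,0,0,18,0.306,0.703,-0.585,0,0,0,18]
}}

```text
clock: 27.35
tool_pos: [0.577, -0.3294, 0.1933]
tcp_rot: [1.0, 0.0, 0.0, 0.0]
ft_force: [0.7, 0.1, -0.8]
gripper_width: 0.0231
grip_force: 30.0
```

Run:
```python
from h import *
for i in range(2):
    cam("side");plan([.5765,-.3295,.173])
```

```text
t 27.4 at [ 0.5773 -0.3297  0.1938] F [ 0.3 -0.3 -1.1] w 0.0235
  shift [-0.003 -0.001  0.069] turn [ 0.    -0.001  0.   ] rows>= 1
t 27.45 at [ 0.5773 -0.3299  0.194 ] F [ 0.6  0.4 -0.8] w 0.0233
  shift [-0.003 -0.001  0.07 ] turn [ 0.001 -0.001  0.   ] rows>= 1
```

>>> {"name": "carry_out", "arguments": {
  "steps": [-0.002,0,0.012,0,0,0,18,-0.002,0,0.024,0,0,0,18,-0.002,0,0.036,0,0,0,18,-0.002,0,0.046,0,0,0,18,-0.002,0,0.054,0,0,0,18,-0.002,0,0.06,0,0,0,18,-0.002,0,0.065,0,0,0,18,-0.002,0,0.068,0,0,0,18,-0.002,0,0.068,0,0,0,18]
}}

```text
clock: 28.35
tool_pos: [0.5759, -0.3299, 0.173]
tcp_rot: [1.0, -0.0, 0.0, 0.0]
ft_force: [-1.9, 0.9, 5.1]
gripper_width: 0.0234
grip_force: 30.0
```

>>> {"name": "carry_out", "arguments": {
  "steps": [0,0,0,0,0,0,60,0,0,0,0,0,0,60,0,0,0,0,0,0,60,0,0,0,0,0,0,60,0,0,0,0,0,0,60,0,0,0,0,0,0,60,0,0,-0.1,0,0,0,60,0,0,-0.25,0,0,0,60,-0.1,0,-0.38,0,0,0,60,-0.2,0,-0.4,0,0,0,60,-0.2,0,-0.4,0,0,0,60,-0.2,0,-0.4,0,0,0,60]
}}

```text
clock: 29.55
tool_pos: [0.5155, -0.33, 0.2925]
tcp_rot: [1.0, -0.0, 0.0, 0.0]
ft_force: [0.7, -0.2, -1.0]
gripper_width: 0.0603
grip_force: 0.0
```

Run:
```python
from h import *
c=cam('wrist');s=cam("side")
a=proj(c,[.577,-.3295,.169]);b=proj(s,[.577,-.3295,.14]);print(a,"lid top",proj(s,[.577,-.3295,.169])-b.round(),"knob top",proj(s,[.577,-.3295,.195])-b.round())
print(r.get_obs()["ft_force"].round(1))
full=cv2.resize(s[0],(533,400))[:,:,::-1]
cv2.imwrite("pics/p9.png",np.vstack([np.hstack([crop(c,a.round(),140,264),crop(s,b.round(),80,536)[100:364]]),cv2.resize(s[0][80:310],(800,329))[:,:,::-1]]))
```

```text
[280.60676918 137.38880074] lid top [  1.38609541 -12.07651999] knob top [  2.46509552 -22.94435626]
[ 0.2  0.4 -0.2]
```

View pics/p9.png

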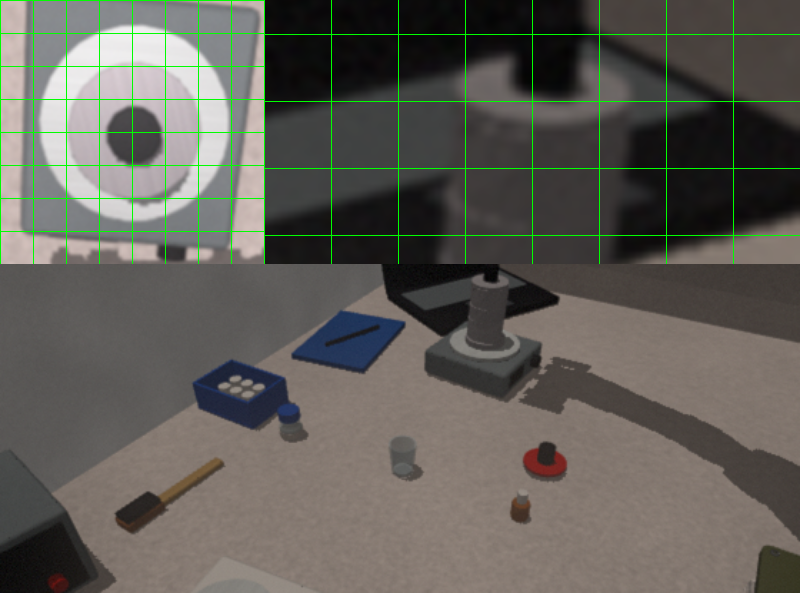

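In the side view the lid disc is offset (1.6,-12.1) px against a predicted (1.4,-12.1). The lid is home and level, and the jar, beaker and vial stand untouched.

```bash
python3 -c "
from bench import r
print(r.finish_job())"
```

```text
the job is handed in; nothing more can be done
None
```

The sieve stack is built on the shaker in order: pan, fine sieve, coarse sieve, lid. The camera views show each part home and level, the bystanders and balance were not touched, and the job was handed in at about 30 s; no verdict came back.

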